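# Lock the board nest with its T-key

### The job

Lock the hold-down of the blue board nest with its red-levered T-key: swing the lever until the T head lines up with the slot below it, let or press the key down through the slot until its hub sits fully home on the dark block, then swing the lever a quarter turn so that it points square across the slot. Leave the relay, the screwdriver and the black tape roll where they are.

Things in the scene. Friction and masses are not known exactly. Their poses are not given: they have to be found in the camera images.
- nest: Fixed board nest: blue base plate 140 x 215 x 6 mm with a green circuit board and beside it a lock tower. Origin on the bench on the lock's vertical axis. x axis: direction of the slot (either way round); white paint marks at both ends of the slot lie along it. +y points to the board. A hold-down arm 20 mm wide, top at 50 mm above the bench, runs from the tower over the board; board parts reach 22 mm.
- slot (a point): Centre of the slot's mouth, in the top face of the tower's lower aluminium plate (20 to 28 mm above the bench). Slot 41 mm long along the nest's x, 14 mm wide, clear space below. Above it a bridge, 28 mm (x) by 84 mm (y), at 40 to 46 mm; the slot's ends show on both sides of it. No other part of the nest but guide block and key is higher than 50 mm.
- guide_top (a point): Centre of the top of the dark guide block, 28 mm (x) by 44 mm (y), 66 mm above the bench; a round 11.5 mm hole runs down its axis. The T-key's 10 mm shank stands in it with 1.5 mm play, so the key leans up to about 3 degrees. The key cannot be pulled out.
- hub_top (a point): Top centre of the T-key's hub, on the key's axis; x along the red lever and T head, z up. Steel boss 22 mm across, 10 mm high, on a black hub 30 mm across, 16 mm high. Starts about 110 mm above the bench, the T head resting on the lower plate out of line with the slot; fully home it is at 92 mm, the hub on the guide block. Key: loose, 0.13 to 0.21 kg, turns with light friction.
- lever (a point): Middle of the key's red lever, 50 mm out from the axis and 18 mm below hub_top; x points outward along it. Lever 12 mm wide, 14 mm high, ending in a 20 mm ball centred 85 mm from the axis. It can be pushed sideways or pinched.
- t_head (a point): Middle of the steel T head, 78 mm below hub_top; 36 mm long along x (parallel to the lever), 9 mm wide, 8 mm high. Within about 7 degrees of the slot's line, either way round, it drops 18 mm through the slot by its own weight or a light press on hub_top. Then it lies clear below the plate and turns freely both ways, with no stops.
- relay: Loose black power relay 32 x 46 x 34 mm with three white studs; origin under its centre. A bystander.
- screwdriver: Loose yellow screwdriver 165 mm long, 29 mm thick; origin under its centre. A bystander.
- tape: Loose black roll of tape, 62 mm across, 19 mm high; origin under its centre. A bystander.

How it is judged (in metres and radians):
At the end, for the whole second after the job is handed in: The key is fully down (hub_top within 2.5 mm of its home height of 92 mm), upright in its guide, its lever and T head square across the slot within 15 degrees, either way round, and at rest (height (world z) of hub_top below 0.0945 m and horizontal distance between hub_top and nest below 0.008 m and angle between the x axis of hub_top and the x axis of nest, either way round above 1.31 rad and angle between hub_top's own z axis and vertical below 0.09 rad and linear speed of t_key below 0.02 m/s and angular speed of t_key below 0.1 rad/s); the robot touches nothing.
It fails at once if the relay, the screwdriver or the tape roll is moved by more than 20 mm (distance of any of relay, screwdriver, tape from where it was at the start of the episode above 0.02 m).
It also fails if it takes over 58 s, if anything falls off the work surface, if the arm or the gripper's body presses on something with over 40 N, if the wrist force passes 120 N, or if a joint passes its speed limit or range.

### The arm

A 6-joint arm with a two-finger parallel gripper is mounted at the origin on the work surface; the furniture and walls round the work are solid. World frame = base frame: x ahead of the robot, y to its left, z up, the work surface at z = 0. Lengths are in mm, angles in rad, forces in N, time in s.
With the tool pointing down it reaches from about 275 to 1000 mm from the base axis. Payload 8.4 kg.
Tool frame: the origin (TCP) lies midway between the tips of the shut fingers; the grasp point (between the pads) lies 19 mm behind it; z points along the fingers, y is the line along which they close (so a half turn about z gives the same grasp; the last joint's range is limited). The gripper opens to 85 mm and grips with 20 to 120 N. Pads are 22 mm wide; open, the fingers measure 114 mm over their backs; the gripper's body (76 mm by 85 mm) begins 54 mm behind the grasp point. The pads swing forward as they close: fully open they stand 13 mm farther back than shut.
Start: joints at [-1.152, 0.353, 1.633, -0, 1.155, -0.002], TCP at [255.306, -570.48, 231.281] pointing down, gripper open.
Joint ranges: [-2.63, 2.63], [-0.92, 2.1], [0.06, 2.66], [-1.3, 4.44], [0, 2.69], [-3.02, 3.02]. Speed limits (rad/s): [2.22, 2.22, 2.79, 3.14, 3.14, 3.14].

### API

Orientations are given as [roll, pitch, yaw] about the fixed x, y, z axes, in that order (R = Rz(yaw) Ry(pitch) Rx(roll)).
In Python, from rig import r, imaging gives the robot as it stands. The module is installed in compiled form; this text tells all that it offers.
- The arm moves only by the tool arm_command, never from a script. Its argument "deltas" is a list of rows, each an object of numbers: "hand": the finger opening in mm, from 0 to 85.4; "tx", "ty", "tz": the shift along the tool's x, y, z in mm; "wx", "wy", "wz": the turn, a rotation vector about the tool's x, y, z in rad. A call has 1 to 8 rows; each row shifts and turns the commanded pose from where the row before left it, along the tool's axes as they then stand; what a row does not reach is not made up. A row lasts 1/8 s, in which the tool goes at most 62.5 mm and 10.7 degrees, less where a joint would pass 70% of its speed; a pose out of reach is approached as far as the arm can. A call with a gripper value outside its range is refused whole. The fingers move at their own pace and stop on an object; "squeeze" is the grip in N (left out, the last holds). Time passes only in rows, so rows that do not move let the fingers close. It gives the time, the measured TCP pose, the force, the opening and the grip force at its end, in the units of the state.
- r.sense(): the state, without advancing time (a new reading comes with each control period).
- imaging.grab_frame(name): name is "scene" or "top" or "wrist"; returns a dict with "image" (480x640x3 uint8, red, green, blue), "mtx" (3x3 intrinsics, pixels), "world_to_cam" (4x4, takes a point from world to camera coordinates). Camera axes: x right, y up, looking along -z (the intrinsics and any distortion apply to the point x, -y, -z); pixel columns grow to the right and rows downward; lengths in mm; the calibration is good to about 2 mm. A picture is of the moment at which its call begins. There is no depth.
- r.sign_off(): hands the job in; it is judged then, once.
The state is a dict: "clock": time; "qpos": joint angles; "qvel": joint speeds; "joint_efforts": joint torques, N m; "eef_pos": TCP position; "tcp_rot": TCP orientation; "contact_force": force on the tool from outside, world axes, zero at the start; "wrist_torque": the same for the moment, N m; "opening": opening from 0.0 (shut) to 1.0 (fully open); "grasp_force": force on a finger pad.
Only numpy, scipy, OpenCV 4.12 (cv2) and the standard library are available. Lean on these libraries where they do the work, as an engineer would, in place of code of your own. Each camera call takes 0.05 s, during which the arm holds its last target. There are 200 camera calls.

## Working session

There is one attempt and no reset: what is moved stays moved. The work goes in short steps, Python scripts to look and compute and a tool call to move; the robot and the scene stay as the last step left them, time stands still between calls to the robot, and variables do not carry over. Pictures are saved under pics/ and viewed, at most 10 in all, crops included, and the job is handed in when it is done.

Besides the shell and the picture viewer there is one more tool, called after "Call:" as name(argument=value, ...), one argument or row to a line, values as JSON. arm_command: Moves the arm, as the interface text tells. Its arguments: {"type":"object","properties":{"deltas":{"type":"array"},"squeeze":{"type":"number"}},"required":["deltas"]}

```bash
mkdir -p pics
cat > h.py <<'E'
import numpy as np, cv2
from rig import r, imaging
def grab(n,f=None):
    d=imaging.grab_frame(n)
    if f: cv2.imwrite('pics/'+f,cv2.cvtColor(d['image'],cv2.COLOR_RGB2BGR))
    return d
def ray(d,u,v):
    W=np.array(d['world_to_cam']);K=np.array(d['mtx'])
    p=np.linalg.inv(K)@[u,v,1]; p=np.array([p[0],-p[1],-p[2]])
    R=W[:3,:3]; return -R.T@W[:3,3], R.T@p
def onz(d,u,v,z):
    o,a=ray(d,u,v); return o+a*(z-o[2])/a[2]
def proj(d,P):
    W=np.array(d['world_to_cam']);c=W[:3,:3]@P+W[:3,3]
    q=np.array(d['mtx'])@[c[0],-c[1],-c[2]]; return q[:2]/q[2]
def tri(*rs):
    A=0;b=0
    for o,a in rs:
        a=a/np.linalg.norm(a);M=np.eye(3)-np.outer(a,a);A=A+M;b=b+M@o
    return np.linalg.solve(A,b)
E
python3 - <<'E'
from h import *
print({k:np.round(v,3).tolist() for k,v in r.sense().items()})
for n in('scene','top'):
    d=grab(n,n+'0.png'); print(n,np.round(ray(d,320,240),2).tolist(),d.keys())
E
```

```text
{'clock': 0.0, 'qpos': [-1.152, 0.354, 1.634, 0.0, 1.155, -0.002], 'qvel': [-0.0, -0.001, 0.0, -0.0, 0.0, 0.001], 'joint_efforts': [0.001, -60.525, -34.206, 0.0, 0.009, -0.0], 'eef_pos': [255.125, -570.043, 230.562], 'tcp_rot': [-3.14, -0.0, 0.421], 'contact_force': [-0.698, -0.037, 0.435], 'wrist_torque': [0.024, 0.007, 0.073], 'grasp_force': 0.0, 'opening': 1.0}
scene [[-194.42, 775.7, 847.5], [0.53, -0.6, -0.6]] dict_keys(['image', 'mtx', 'world_to_cam'])
top [[386.17, 5.38, 1317.01], [0.06, -0.01, -1.0]] dict_keys(['image', 'mtx', 'world_to_cam'])
```

View pics/scene0.png

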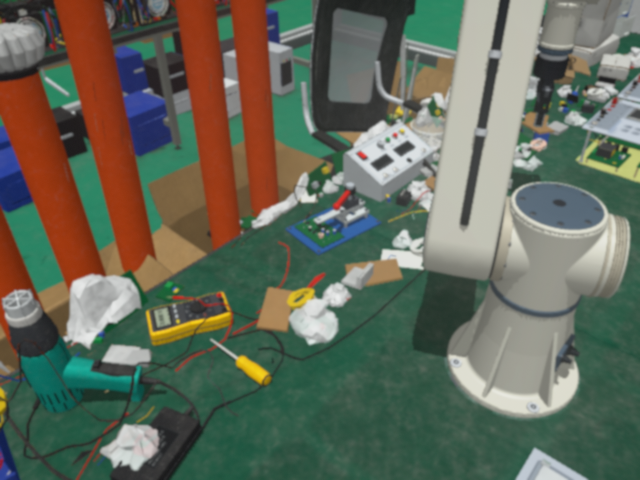

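View pics/top0.png

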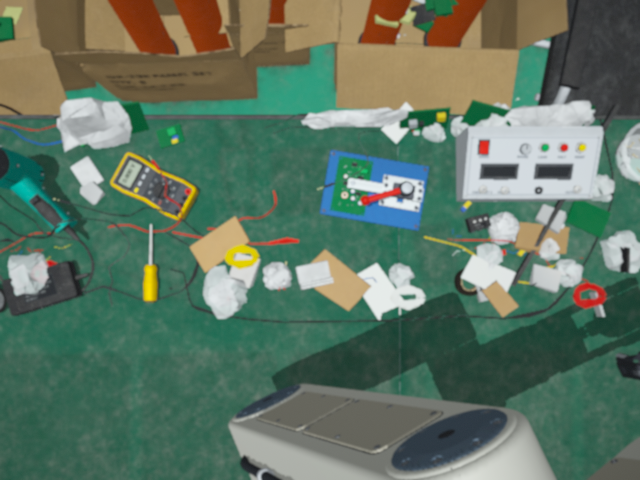

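The scene view shows the nest near (335,220). In the top view the blue nest is centred at about (375,190), with the board to the left. The hub is near (406,188) and the lever ball near (368,201). The relay is at about (480,222), the tape about (466,281) and the screwdriver about (150,265).

Run:
```python
from h import *
d=grab('top');im=d['image'];h=cv2.cvtColor(im,cv2.COLOR_RGB2HSV)
c=np.zeros(h.shape[:2],np.uint8);c[140:240,310:440]=1
b=cv2.inRange(h,(100,120,60),(125,255,255))*c
pts=cv2.findNonZero(b);box=cv2.boxPoints(cv2.minAreaRect(cv2.convexHull(pts)))
B=np.array([onz(d,*p,6)[:2] for p in box]);print('blue',B.round(1).tolist())
rd=(cv2.inRange(h,(0,150,90),(8,255,255))|cv2.inRange(h,(172,150,90),(180,255,255)))*c
n,l,s,cc=cv2.connectedComponentsWithStats(rd);i=1+np.argmax(s[1:,4]);print(s[i],cc[i])
P=np.array([onz(d,x,y,92)[:2] for y,x in np.argwhere(l==i)])
m=P.mean(0);u,sv,vt=np.linalg.svd(P-m);t=(P-m)@vt[0];print('lever',m,vt[0],m+vt[0]*t.min(),m+vt[0]*t.max())
print('hub',onz(d,406,188,110))
for nm,u,v,z in(('relay',480,222,30),('tape',466,281,15),('psu',460,200,60)):print(nm,onz(d,u,v,z))
cv2.imwrite('pics/t1.png',cv2.resize(cv2.cvtColor(im[140:240,310:440],cv2.COLOR_RGB2BGR),None,fx=6,fy=6,interpolation=cv2.INTER_CUBIC))
```

```text
blue [[515.6, -6.8], [655.3, -31.0], [618.2, -245.3], [478.6, -219.9]]
[361 188  40  17 223] [379.18834081 196.06278027]
lever [ 542.01445375 -127.44370605] [ 0.26826463 -0.96334526] [531.99977188 -91.48072327] [ 553.4949222 -168.6703665]
hub [ 555.73813012 -178.66553359  110.        ]
relay [ 494.95731357 -346.23669836   30.        ]
tape [ 370.86159305 -318.70867631   15.        ]
psu [ 537.89116039 -297.432162     60.        ]
```

View pics/t1.png

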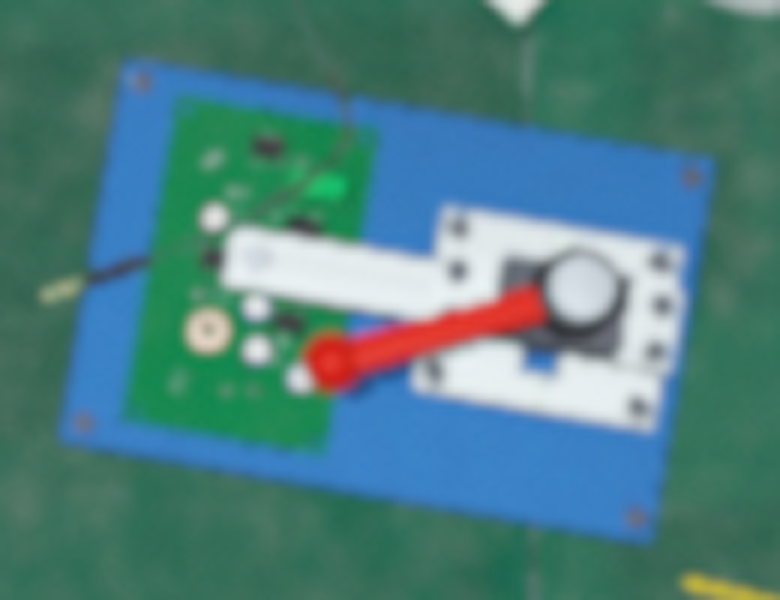

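The zoomed crop shows the hub centre at (581,285) and the ball at (331,362). The slot end with the blue gap is below the hub at about (540,360), and the hold-down arm points left. In world terms the nest +y is at about 80°, the slot at about -10°/170°, and the lever at about 105.6°. I'll turn the lever +65°, let it drop, then turn it back 90°. First I move above the lever.

Call:
arm_command(
  deltas=[
    {"tx":44,"ty":-29,"tz":-3},
    {"tx":44,"ty":-29,"tz":-3},
    {"tx":44,"ty":-29,"tz":-3},
    {"tx":44,"ty":-29,"tz":-3},
    {"tx":44,"ty":-29,"hand":45},
    {"tx":44,"ty":-29},
    {"tx":44,"ty":-29},
    {"tx":44,"ty":-29},
  ],
)

```text
schema error: expected keys hand, tx, ty, tz, wx, wy, wz
```

Call:
arm_command(
  deltas=[
    {"tx":44,"ty":-29},
    {"tx":44,"ty":-29},
    {"wz":-0.178},
    {"wz":-0.178},
    {"wz":-0.178},
    {"wz":-0.178},
    {"wz":-0.178},
    {"wz":-0.178},
  ],
)

```text
schema error: expected keys hand, tx, ty, tz, wx, wy, wz
```

Call:
arm_command(
  deltas=[
    {"wz":-0.178},
    {"wz":-0.178},
    {"tz":0},
    {"tz":0},
  ],
)

```text
schema error: expected keys hand, tx, ty, tz, wx, wy, wz
```

Run:
```python
from h import *
s=r.sense();print(s['clock'],s['eef_pos'],s['tcp_rot'],s['opening'],s['contact_force'])
d=grab('wrist','w1.png')
for n,p in(('hub',(555.7,-178.7,110)),('ball',(532.9,-96.8,92))):print(n,proj(d,np.array(p)))
print(ray(d,320,240))
```

```text
0.15 [ 255.13985969 -570.14560772  230.71816393] [-3.14050823e+00  1.78882985e-05  4.20769967e-01] 0.9993206784643223 [-0.04136852  0.17671197 -0.63711686]
hub [-236.93802356 -776.98297333]
ball [-374.54839434 -730.14415791]
(array([ 316.24291701, -543.44822069,  371.87954755]), array([-0.25320369, -0.10249617, -0.96203759]))
```

View pics/w1.png

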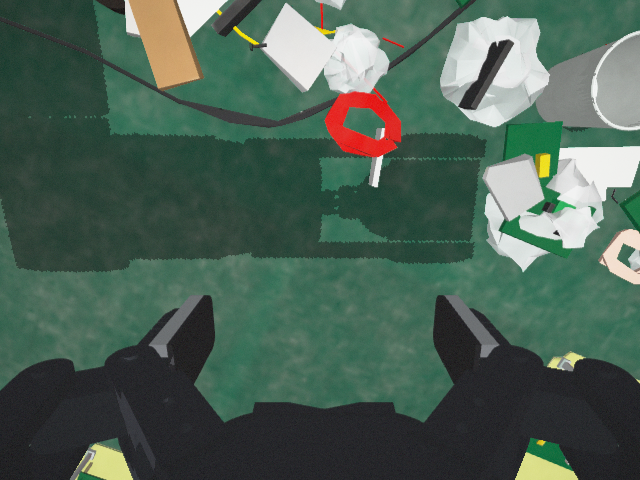

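The move was refused because every row needs all the keys. The wrist view shows bare bench at the start pose, with the fingers at (185,330) and (465,330). I'll resend with full rows.

Call:
arm_command(
  deltas=[
    {"hand":85,"tx":44,"ty":-29,"tz":-3,"wx":0,"wy":0,"wz":0},
    {"hand":85,"tx":44,"ty":-29,"tz":-3,"wx":0,"wy":0,"wz":0},
    {"hand":85,"tx":44,"ty":-29,"tz":-3,"wx":0,"wy":0,"wz":0},
    {"hand":45,"tx":44,"ty":-29,"tz":-3,"wx":0,"wy":0,"wz":0},
    {"hand":45,"tx":44,"ty":-29,"tz":0,"wx":0,"wy":0,"wz":0},
    {"hand":45,"tx":44,"ty":-29,"tz":0,"wx":0,"wy":0,"wz":0},
    {"hand":45,"tx":44,"ty":-29,"tz":0,"wx":0,"wy":0,"wz":0},
    {"hand":45,"tx":44,"ty":-29,"tz":0,"wx":0,"wy":0,"wz":0},
  ],
  squeeze=30,
)

```text
clock: 1.2
eef_pos: [482.6, -213.4, 243.4]
tcp_rot: [3.141, -0.0, 0.421]
contact_force: [0.9, -1.3, -0.4]
opening: 0.526
grasp_force: 0.0
```

Call:
arm_command(
  deltas=[
    {"hand":45,"tx":44,"ty":-29,"tz":0,"wx":0,"wy":0,"wz":0},
    {"hand":45,"tx":44,"ty":-29,"tz":0,"wx":0,"wy":0,"wz":0},
    {"hand":45,"tx":0,"ty":0,"tz":0,"wx":0,"wy":0,"wz":-0.178},
    {"hand":45,"tx":0,"ty":0,"tz":0,"wx":0,"wy":0,"wz":-0.178},
    {"hand":45,"tx":0,"ty":0,"tz":0,"wx":0,"wy":0,"wz":-0.178},
    {"hand":45,"tx":0,"ty":0,"tz":0,"wx":0,"wy":0,"wz":-0.178},
    {"hand":45,"tx":0,"ty":0,"tz":0,"wx":0,"wy":0,"wz":-0.178},
    {"hand":45,"tx":0,"ty":0,"tz":0,"wx":0,"wy":0,"wz":-0.178},
  ],
)

```text
clock: 2.2
eef_pos: [538.3, -126.0, 243.1]
tcp_rot: [-3.141, -0.0, 1.495]
contact_force: [0.3, -0.1, -0.6]
opening: 0.529
grasp_force: 0.0
```

Call:
arm_command(
  deltas=[
    {"hand":45,"tx":0,"ty":0,"tz":0,"wx":0,"wy":0,"wz":-0.178},
    {"hand":45,"tx":0,"ty":0,"tz":0,"wx":0,"wy":0,"wz":-0.178},
    {"hand":45,"tx":0,"ty":0,"tz":0,"wx":0,"wy":0,"wz":0},
    {"hand":45,"tx":0,"ty":0,"tz":0,"wx":0,"wy":0,"wz":0},
  ],
)

```text
clock: 2.7
eef_pos: [538.4, -126.0, 243.2]
tcp_rot: [-3.142, -0.0, 1.841]
contact_force: [0.1, 0.7, -0.5]
opening: 0.525
grasp_force: 0.0
```

Run:
```python
from h import *
s=r.sense();print(s['clock'],s['eef_pos'],s['tcp_rot'],s['opening'],s['contact_force'])
d=grab('wrist','w2.png')
for n,p in(('hub',(555.7,-178.7,110)),('ball',(532.9,-96.8,92))):print(n,proj(d,np.array(p)))
print(ray(d,320,240))
```

```text
2.7 [ 538.41900728 -126.04657752  243.2366092 ] [-3.14151535e+00 -1.41682050e-05  1.84086345e+00] 0.5250619193802928 [ 0.10656461  0.69256483 -0.48959551]
hub [327.56025452 292.9959333 ]
ball [327.60869395 184.29692973]
(array([519.6388639 , -61.62799975, 384.37536305]), array([ 0.06455802, -0.26619372, -0.96182486]))
```

View pics/w2.png

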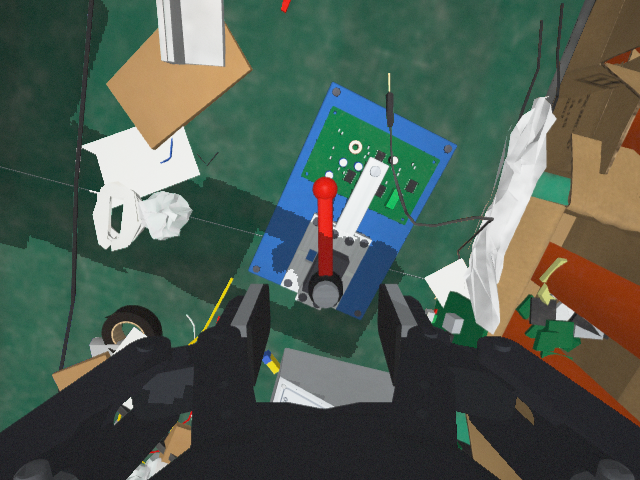

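The wrist view shows the lever vertical in the frame. The hub is at (325,291) and the ball at (325,188), centred between the fingers to a millimetre or two. I'll descend and pinch the lever about 55 mm out.

Call:
arm_command(
  deltas=[
    {"hand":45,"tx":0.5,"ty":1,"tz":30,"wx":0,"wy":0,"wz":0},
    {"hand":45,"tx":0.5,"ty":1,"tz":30,"wx":0,"wy":0,"wz":0},
    {"hand":45,"tx":0.5,"ty":0,"tz":30,"wx":0,"wy":0,"wz":0},
    {"hand":45,"tx":0.5,"ty":0,"tz":30,"wx":0,"wy":0,"wz":0},
    {"hand":45,"tx":0,"ty":0,"tz":30,"wx":0,"wy":0,"wz":0},
    {"hand":45,"tx":0,"ty":0,"tz":17,"wx":0,"wy":0,"wz":0},
    {"hand":20,"tx":0,"ty":0,"tz":0,"wx":0,"wy":0,"wz":0},
    {"hand":20,"tx":0,"ty":0,"tz":0,"wx":0,"wy":0,"wz":0},
  ],
  squeeze=20,
)

```text
clock: 3.75
eef_pos: [540.6, -123.8, 77.2]
tcp_rot: [3.14, 0.001, 1.844]
contact_force: [0.1, -0.1, 0.3]
opening: 0.232
grasp_force: 0.0
```

Call:
arm_command(
  deltas=[
    {"hand":8,"tx":0,"ty":0,"tz":0,"wx":0,"wy":0,"wz":0},
    {"hand":8,"tx":0,"ty":0,"tz":0,"wx":0,"wy":0,"wz":0},
    {"hand":8,"tx":0,"ty":0,"tz":0,"wx":0,"wy":0,"wz":0},
    {"hand":8,"tx":0,"ty":0,"tz":0,"wx":0,"wy":0,"wz":0},
  ],
)

```text
clock: 4.25
eef_pos: [540.3, -123.5, 77.1]
tcp_rot: [3.141, 0.0, 1.845]
contact_force: [-1.0, 1.6, 6.5]
opening: 0.137
grasp_force: 23.2
```

Run:
```python
from h import *
s=r.sense();print(s['clock'],s['eef_pos'],s['tcp_rot'],s['opening']*85.4,s['grasp_force'],s['contact_force'])
d=grab('wrist','w3.png')
for n,p in(('hub',(555.7,-178.7,110)),('ball',(532.9,-96.8,92))):print(n,proj(d,np.array(p)))
```

```text
4.25 [ 540.29317118 -123.53549118   77.07000744] [3.14055760e+00 3.32499383e-04 1.84465351e+00] 11.729308111734305 23.20753812789917 [-0.95886912  1.57509382  6.45830197]
hub [325.23630626 481.38604949]
ball [326.09332652 249.19218496]
```

View pics/w3.png

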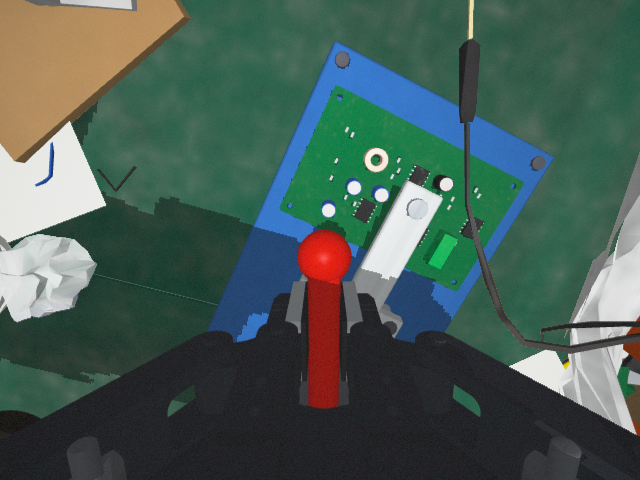

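The lever is pinched at 11.7 mm, with the ball at (324,257) between the fingers. Now I swing it +65° about the key axis (r ≈ 57 mm).

Call:
arm_command(
  deltas=[
    {"hand":8,"tx":-0.6,"ty":-8,"tz":0,"wx":0,"wy":0,"wz":-0.141},
    {"hand":8,"tx":-0.6,"ty":-8,"tz":0,"wx":0,"wy":0,"wz":-0.141},
    {"hand":8,"tx":-0.6,"ty":-8,"tz":0,"wx":0,"wy":0,"wz":-0.141},
    {"hand":8,"tx":-0.6,"ty":-8,"tz":0,"wx":0,"wy":0,"wz":-0.141},
  ],
)

```text
clock: 4.8
eef_pos: [511.9, -140.6, 76.7]
tcp_rot: [-3.141, -0.001, 2.413]
contact_force: [-5.5, -0.9, 7.3]
opening: 0.135
grasp_force: 25.8
```

Call:
arm_command(
  deltas=[
    {"hand":8,"tx":-0.6,"ty":-8,"tz":0,"wx":0,"wy":0,"wz":-0.141},
    {"hand":8,"tx":-0.6,"ty":-8,"tz":0,"wx":0,"wy":0,"wz":-0.141},
    {"hand":8,"tx":-0.6,"ty":-8,"tz":0,"wx":0,"wy":0,"wz":-0.141},
    {"hand":8,"tx":-0.6,"ty":-8,"tz":0,"wx":0,"wy":0,"wz":-0.141},
    {"hand":8,"tx":0,"ty":0,"tz":0,"wx":0,"wy":0,"wz":0},
    {"hand":8,"tx":0,"ty":0,"tz":0,"wx":0,"wy":0,"wz":0},
  ],
)

```text
clock: 5.55
eef_pos: [497.6, -169.6, 76.0]
tcp_rot: [-3.141, -0.003, 2.972]
contact_force: [-5.2, -5.6, 0.7]
opening: 0.136
grasp_force: 26.3
```

Yaw is 2.972, on the slot line. I'll loosen the fingers and let the key drop.

Call:
arm_command(
  deltas=[
    {"hand":24,"tx":0,"ty":0,"tz":0,"wx":0,"wy":0,"wz":0},
    {"hand":24,"tx":0,"ty":0,"tz":0,"wx":0,"wy":0,"wz":0},
    {"hand":24,"tx":0,"ty":0,"tz":0,"wx":0,"wy":0,"wz":0},
    {"hand":24,"tx":0,"ty":0,"tz":0,"wx":0,"wy":0,"wz":0},
  ],
)

```text
clock: 6.05
eef_pos: [499.5, -168.9, 76.3]
tcp_rot: [3.142, 0.0, 2.973]
contact_force: [-0.1, -0.4, -0.1]
opening: 0.283
grasp_force: 0.0
```

Run:
```python
from h import *
s=r.sense();print(s['clock'],s['eef_pos'],s['tcp_rot'],s['opening']*85.4,s['contact_force'])
d=grab('wrist','w4.png')
for z in(92,74):
  for a in (165,170.2,175):
    a=np.radians(a);print(z,proj(d,np.array((555.7+85*np.cos(a),-178.7+85*np.sin(a),z))))
```

```text
6.05 [ 499.47370169 -168.9321863    76.33284288] [3.14156428e+00 2.44321273e-04 2.97295444e+00] 24.15955930212062 [-0.06346968 -0.37622219 -0.05959904]
92 [347.54402364 253.25181923]
92 [325.97692371 252.24148143]
92 [306.05098253 252.96585808]
74 [344.75625598 239.4886966 ]
74 [325.69658053 238.58656517]
74 [308.0880096  239.23339931]
```

View pics/w4.png

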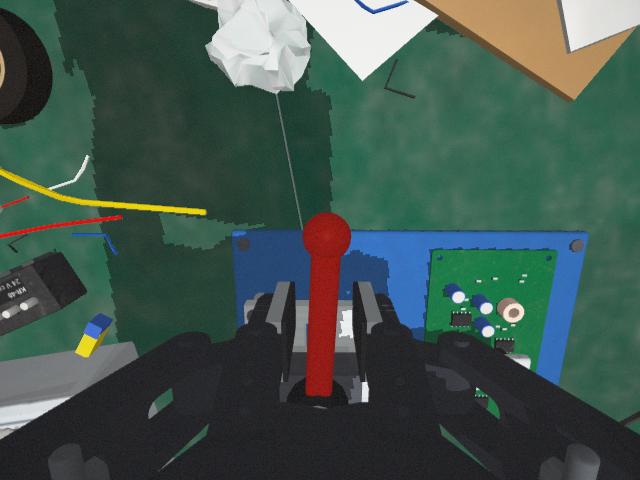

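The ball is at (327,236) and appears smaller, matching the z = 74 prediction, so the key has dropped. The lever root is at about (318,390). I'll check the axis location before turning back.

Run:
```python
from h import *
d=grab('wrist');h=cv2.cvtColor(d['image'],cv2.COLOR_RGB2HSV)
m=cv2.inRange(h,(0,150,60),(8,255,255))|cv2.inRange(h,(172,150,60),(180,255,255));m[:205]=0;m[:,:280]=0;m[:,370:]=0
P=[]
for v in range(270,392,6):
    x=np.where(m[v])[0]; P.append(onz(d,x.mean(),v,80)[:2])
P=np.array(P);c=P.mean(0);v=np.linalg.svd(P-c)[2][0];v*=np.sign(-v[0])
print('lever angle',np.degrees(np.arctan2(v[1],v[0])),'mid',c,P[0],P[-1])
x=m[205:262].nonzero();b=onz(d,x[1].mean(),205+x[0].mean(),74);print('ball',b,'axis',b[:2]-85*v)
```

```text
lever angle 167.40569611248475 mid [ 509.33649032 -172.33280032] [ 482.93122501 -166.39949421] [ 537.42062512 -178.64461558]
ball [ 471.50472734 -163.92663828   74.        ] axis [ 554.45949508 -182.46056686]
```

The axis is near (554.5,-182.5) and the lever at 167.4°. I'll trim the yaw by -3°, descend, pinch and turn back to 80°.

Call:
arm_command(
  deltas=[
    {"hand":24,"tx":0,"ty":1,"tz":5,"wx":0,"wy":0,"wz":0.05},
    {"hand":24,"tx":0,"ty":0,"tz":5,"wx":0,"wy":0,"wz":0},
    {"hand":24,"tx":0,"ty":0,"tz":3,"wx":0,"wy":0,"wz":0},
    {"hand":8,"tx":0,"ty":0,"tz":0,"wx":0,"wy":0,"wz":0},
    {"hand":8,"tx":0,"ty":0,"tz":0,"wx":0,"wy":0,"wz":0},
    {"hand":8,"tx":0,"ty":0,"tz":0,"wx":0,"wy":0,"wz":0},
  ],
  squeeze=20,
)

```text
clock: 6.9
eef_pos: [499.3, -168.1, 63.2]
tcp_rot: [-3.142, -0.0, 2.923]
contact_force: [-0.2, -1.3, -1.3]
opening: 0.132
grasp_force: 23.5
```

Call:
arm_command(
  deltas=[
    {"hand":8,"tx":-0.5,"ty":7.2,"tz":0,"wx":0,"wy":0,"wz":0.127},
    {"hand":8,"tx":-0.5,"ty":7.2,"tz":0,"wx":0,"wy":0,"wz":0.127},
    {"hand":8,"tx":-0.5,"ty":7.2,"tz":0,"wx":0,"wy":0,"wz":0.127},
    {"hand":8,"tx":-0.5,"ty":7.2,"tz":0,"wx":0,"wy":0,"wz":0.127},
  ],
)

```text
clock: 7.4
eef_pos: [512.6, -142.4, 63.3]
tcp_rot: [-3.142, -0.0, 2.411]
contact_force: [-0.7, -1.8, -2.0]
opening: 0.133
grasp_force: 23.3
```

Call:
arm_command(
  deltas=[
    {"hand":8,"tx":-0.5,"ty":7.2,"tz":0,"wx":0,"wy":0,"wz":0.127},
    {"hand":8,"tx":-0.5,"ty":7.2,"tz":0,"wx":0,"wy":0,"wz":0.127},
    {"hand":8,"tx":-0.5,"ty":7.2,"tz":0,"wx":0,"wy":0,"wz":0.127},
    {"hand":8,"tx":-0.5,"ty":7.2,"tz":0,"wx":0,"wy":0,"wz":0.127},
  ],
)

```text
clock: 7.9
eef_pos: [536.6, -126.6, 63.3]
tcp_rot: [3.142, -0.0, 1.903]
contact_force: [-0.5, -1.4, -1.8]
opening: 0.134
grasp_force: 23.2
```

Call:
arm_command(
  deltas=[
    {"hand":8,"tx":-0.5,"ty":7.2,"tz":0,"wx":0,"wy":0,"wz":0.127},
    {"hand":8,"tx":-0.5,"ty":7.2,"tz":0,"wx":0,"wy":0,"wz":0.127},
    {"hand":8,"tx":-0.5,"ty":7.2,"tz":0,"wx":0,"wy":0,"wz":0.127},
    {"hand":8,"tx":-0.5,"ty":7.2,"tz":0,"wx":0,"wy":0,"wz":0.127},
    {"hand":8,"tx":0,"ty":0,"tz":0,"wx":0,"wy":0,"wz":0},
    {"hand":8,"tx":0,"ty":0,"tz":0,"wx":0,"wy":0,"wz":0},
  ],
)

```text
clock: 8.65
eef_pos: [564.8, -124.6, 63.2]
tcp_rot: [-3.142, -0.0, 1.402]
contact_force: [1.2, 0.3, -2.6]
opening: 0.134
grasp_force: 23.2
```

Now I release, retreat upward and check.

Call:
arm_command(
  deltas=[
    {"hand":24,"tx":0,"ty":0,"tz":0,"wx":0,"wy":0,"wz":0},
    {"hand":40,"tx":0,"ty":0,"tz":0,"wx":0,"wy":0,"wz":0},
    {"hand":40,"tx":0,"ty":0,"tz":0,"wx":0,"wy":0,"wz":0},
    {"hand":40,"tx":0,"ty":0,"tz":-30,"wx":0,"wy":0,"wz":0},
    {"hand":40,"tx":0,"ty":0,"tz":-45,"wx":0,"wy":0,"wz":0},
    {"hand":40,"tx":0,"ty":0,"tz":-45,"wx":0,"wy":0,"wz":0},
    {"hand":40,"tx":0,"ty":0,"tz":-45,"wx":0,"wy":0,"wz":0},
    {"hand":40,"tx":0,"ty":0,"tz":0,"wx":0,"wy":0,"wz":0},
  ],
)

```text
clock: 9.65
eef_pos: [567.1, -125.2, 232.2]
tcp_rot: [3.135, 0.0, 1.399]
contact_force: [0.3, 0.5, -0.2]
opening: 0.469
grasp_force: 0.0
```

Run:
```python
from h import *
s=r.sense();print(s['clock'],s['eef_pos'],s['tcp_rot'],s['contact_force'])
d=grab('wrist','w5.png');h=cv2.cvtColor(d['image'],cv2.COLOR_RGB2HSV)
m=cv2.inRange(h,(0,150,60),(8,255,255))|cv2.inRange(h,(172,150,60),(180,255,255));m[:,:250]=0;m[:,400:]=0
n,l,st,_=cv2.connectedComponentsWithStats(m);i=1+np.argmax(st[1:,4]);print(st[i])
P=np.array([onz(d,x,y,78)[:2] for y,x in np.argwhere(l==i)]);c=P.mean(0);v=np.linalg.svd(P-c,full_matrices=False)[2][0]
print('lever',np.degrees(np.arctan2(*v[::-1])),c)
b=cv2.inRange(h,(100,120,40),(125,255,255));n,l,st,_=cv2.connectedComponentsWithStats(b)
b=np.where(st[l,4]>300,b,0).astype(np.uint8)
box=cv2.boxPoints(cv2.minAreaRect(cv2.findNonZero(b)));B=np.array([onz(d,*p,6)[:2] for p in box]);e=np.roll(B,-1,0)-B
print('blue',np.degrees(np.arctan2(e[:,1],e[:,0])),np.linalg.norm(e,axis=1))
for z in (92,110):print(z,proj(d,np.array([554.5,-182.5,z])))
```

```text
9.65 [ 567.11043566 -125.19724309  232.23856108] [3.13462161e+00 2.97010897e-04 1.39901668e+00] [ 0.25071146  0.45370613 -0.23554012]
[ 308  175   24   97 1478]
lever -99.80170047866713 [ 564.45742078 -125.42438063]
blue [ -9.72334692 -96.83751186 170.02249857  77.0192348 ] [138.06308183 212.43722965 160.79476172 211.79676309]
92 [319.43324818 292.76659258]
110 [319.3626147  302.28386411]
```

View pics/w5.png

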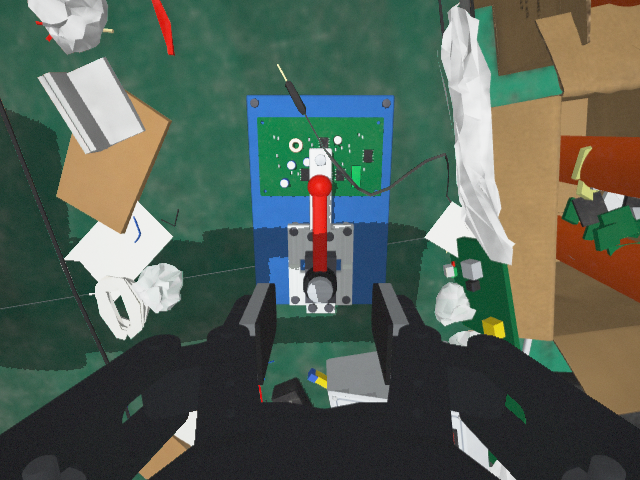

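The wrist view shows the lever vertical over the hold-down arm, with the ball at (319,186) and the hub at (319,290), which matches a height of 92 mm. The lever is at 80.2° and the nest's y axis at about 80°, so it is square. The gripper is clear, and I'm handing in.

```bash
python3 -c "
from rig import r
print(r.sign_off())"
```

```text
the job is handed in; nothing more can be done
None
```

I handed the job in with the T-key dropped through the slot and its lever turned square across it (within about 1° by the wrist camera). The hub appears to be fully home at about 92 mm, the gripper was clear, and nothing else was touched; the judge returned no result.

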